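Fit a charged battery pack to the packing bench's label printer

ROBOT

A 6-joint arm with a two-finger parallel gripper is mounted at the origin on the work surface. World frame = base frame: x ahead of the robot, y to its left, z up, the work surface at z = 0. Lengths are in m, angles in rad, forces in N, time in s.
With the tool pointing down it reaches from about 0.35 to 0.975 m from the base axis. Payload 4.9 kg.
Tool frame: the origin (TCP) lies at the very end of the fingers, on their centre line; the grasp point (between the pads) lies 19 mm behind it; z points along the fingers, y is the line along which they close (so a half turn about z gives the same grasp; the last joint's range is limited). The gripper opens to 85 mm and grips with 20 to 120 N. Pads are 22 mm wide; open, the fingers measure 114 mm over their backs; the gripper's body (76 mm by 85 mm) begins 54 mm behind the grasp point. The pads swing forward as they close: fully open they stand 13 mm farther back than shut.
Start: joints at [1.158, 0.053, 1.613, -0, 1.476, -0.119], TCP at [0.181, 0.598, 0.231] pointing down, gripper open.
Joint ranges: [-3.01, 3.01], [-1.01, 2.22], [0.06, 2.58], [-1.02, 4.17], [0.09, 2.62], [-3.14, 3.14]. Speed limits (rad/s): [2.57, 2.57, 3.14, 3.14, 3.14, 3.14].

INTERFACE

Orientations are given as a rotation vector (axis times angle).
In Python, from station import get_obs, get_image, get_calibration, finish_job gives the robot as it stands.
- The arm moves only by the tool servo_tool, never from a script. Its argument "increments" is a list of rows, each a list of 5 numbers: the opening, from 0 (shut) to 1 (fully open), then the shift along the tool's x, y, z in mm, then the turn about the tool's z in degrees. In form: [[jaw, tx, ty, tz, spin], ...]. A call has 1 to 12 rows; each row shifts and turns the commanded pose from where the row before left it, along the tool's axes as they then stand; what a row does not reach is not made up. A row lasts 1/8 s, in which the tool goes at most 62.5 mm and 10.7 degrees, less where a joint would pass 70% of its speed; a pose out of reach is approached as far as the arm can. A call is refused whole if a number of a shift passes 62.5 or a number of a turn 10.7, either way. A call with a gripper value outside its range is refused whole. The fingers move at their own pace and stop on an object; "force" is the grip in N (left out, the last holds). Time passes only in rows, so rows that do not move let the fingers close. It gives the time, the measured TCP pose, the force, the opening and the grip force at its end, in the units of the state.
- get_obs(): the state, without advancing time (a new reading comes with each control period).
- get_image(name): name is "scene" or "top" or "wrist"; returns the picture (384x512x3 uint8, red, green, blue); there is no depth.
- get_calibration(name): a dict with "fx", "fy", "cx", "cy" (pixels), "R" (3x3) and "t" (3): a world point X has camera coordinates R X + t; the wrist camera has in their place "mount" (4x4, takes a point from camera to tool coordinates, whose origin is the TCP and whose axes are the flange's). Camera axes: x right, y down, z forward; pixel columns grow to the right and rows downward; lengths in m; the calibration is good to about 2 mm. A picture is of the moment at which its call begins: read the wrist's pose just before it. get_calibration takes no time and is no camera call.
- finish_job(): hands the job in; it is judged then, once.
The state is a dict: "t": time; "q": joint angles; "dq": joint speeds; "effort": joint torques, N m; "tool_pos": TCP position; "tool_rot": TCP orientation; "contact_force": force on the tool from outside, world axes, zero at the start; "wrist_torque": the same for the moment, N m; "opening": finger opening in m; "grip_force": force on a finger pad.
Only numpy, scipy, OpenCV 4.12 (cv2) and the standard library are available. Lean on these libraries where they do the work, as an engineer would, in place of code of your own. Each camera call takes 0.05 s, during which the arm holds its last target. There are 200 camera calls.

TASK

The label printer on the packing bench needs a charged battery. First lift the white dust cover off the printer's battery bay and set it down flat, grip upwards, anywhere on the green cutting mat; then pull the battery pack with the green head out of the sloping charging dock, straight against its spring catch, and press it into the printer's bay until it clicks fully home with its head flat against the printer's top. Leave the orange pack seated in the dock, and do not shift or tip the bottle, the mug or the roll of tape.

Things in the scene. Friction and masses are not known exactly. Their poses are not given: they have to be found in the camera images.
- pack_green: Charged battery pack, 160 g: green head on a black shank. Origin: centre of the shank's underside, +z to the head. Shank 50 (x) by 30 (y) by 30 mm tall, lowest 4 mm 46 by 26; 2.5 mm grooves in its x faces at z 10 to 20. Head 58 (x) by 36 (y) by 34 mm tall: grip its 36 mm. Same after a half turn. Starts home in a dock bay, z leaning 32 degrees; pulls out along z with 10 to 15 N, clear after 32 mm.
- pack_green_shoulder (a point): Point on the green pack's axis in the plane of the underside of its head, 30 mm above the pack's origin along its z.
- pack_orange: Pack of the same shape with an orange head, still charging in the other bay of the dock (bays 70 mm apart, so 34 mm free between the two heads). Must stay there. Origin and axes as for the green pack.
- dock: Charging dock, fixed: grey sloping deck 100 by 180 mm on a black base 130 (x) by 180 mm (y), highest point about 95 mm. Origin: centre of its underside, z up; -x is the low front edge. The two bays lie side by side along y; their axes lean 32 degrees from vertical, out of the deck towards -x.
- dock_bay0 (a point): Centre of the mouth of the dock's bay at its +y side, on the deck's top surface (66 mm above the dock's origin). Bays are 52 by 32 mm and 33 mm deep, the long side along the slope, with a sprung round catch in each short wall 15 mm down.
- dock_bay1 (a point): The same for the bay at the dock's -y side.
- printer: Label printer, fixed: black and blue box 150 mm (x) by 115 mm (y) by 70 mm tall, level. Origin: centre of its underside; label slot and display on its -x end, the battery bay opens in its blue top.
- printer_bay (a point): Centre of the mouth of the printer's battery bay, in its top, 20 mm from the printer's centre towards +x. Axes as the printer's. Bay 52 (x) by 32 (y) by 33 mm deep, mouth chamfered 1.5 mm, a sprung catch in each x wall 15 mm down. The pack fits either way round, clicks at 10 to 15 N about 14 mm before home; home, the underside of its head lies on the printer's top.
- cover: White dust cover, 60 g, that lies over the printer's bay. Origin: centre of the underside of its lip; z up. Lip 46 by 26 mm, 4 mm deep (it dips into the bay); plate 64 mm (x) by 44 mm (y), z 4 to 8; upright grip fin on top 36 mm (x) by 14 mm (y), z 8 to 40: grip it across its 14 mm.
- mat: Green cutting mat, fixed, 580 mm (x) by 960 mm (y), 3 mm thick, under the whole work area. Origin: centre of its underside.
- bottle: Green bottle with a white cap standing on the mat, 60 mm in diameter, 170 mm tall. Origin: centre of its underside. Leave alone.
- mug: Blue mug on the mat, 76 mm in diameter, 90 mm tall, handle about 30 mm out at its +y. Origin: centre of its underside. Leave alone.
- tape: Brown roll of tape lying flat on the mat, 96 mm outside and 76 mm inside diameter, 48 mm tall. Origin: centre of its underside. Leave alone.
Mind the look-alikes: they are no part of the job. What is shaped like the pack_green but yellow is not meant.

How it is judged:
On the way, in this order (a step that is already met when the one before it is completed fails the run):
1. the dust cover lies flat on the mat, grip upwards, let go, with the green pack still in the dock (height (world z) of cover between -0.002 and 0.01 m and angle between cover's own z axis and vertical below 0.12 rad and x of cover in the frame of mat between -0.29 and 0.29 m and y of cover in the frame of mat between -0.48 and 0.48 m and contact force between the fingers and cover below 0.2 N and distance of pack_green from where it was at the start of the episode below 0.01 m), for 0.2 s.
2. the green pack is pulled clear of the dock (distance of pack_green from where it was at the start of the episode above 0.05 m), for 0.1 s.
3. the green pack is pressed fully home in the printer's bay (horizontal distance between pack_green_shoulder and printer_bay below 0.003 m and z of pack_green_shoulder in the frame of printer_bay between -0.003 and 0.003 m and angle between the z axis of pack_green and the z axis of printer, either way round below 0.06 rad), for 0.2 s.
At the end, for the whole second after the job is handed in: Green pack let go in the printer's bay: shoulder within 3 mm of the mouth in height and sideways, upright within 3 degrees. Cover on the mat, grip up, within 7 degrees of flat, under 10 mm high. Orange pack within 8 mm and bottle, mug, tape upright within 30 mm of their starts. All at rest (all of step 3 and height (world z) of cover between -0.002 and 0.01 m and angle between cover's own z axis and vertical below 0.12 rad and x of cover in the frame of mat between -0.29 and 0.29 m and y of cover in the frame of mat between -0.48 and 0.48 m and contact force between the fingers and cover below 0.2 N and contact force between the fingers and pack_green below 0.2 N and linear speed of each of pack_green, cover below 0.02 m/s and distance of pack_orange from where it was at the start of the episode below 0.008 m and distance of each of bottle, mug, tape from where it was at the start of the episode below 0.03 m and angle between each of bottle, mug, tape's own z axis and vertical below 0.3 rad); the robot touches nothing.
It fails at once if the orange pack is pulled or knocked out of its seat (moved over 8 mm) (distance of pack_orange from where it was at the start of the episode above 0.008 m).
It fails at once if the bottle is shifted over 30 mm or tipped (distance of bottle from where it was at the start of the episode above 0.03 m or angle between bottle's own z axis and vertical above 0.3 rad).
It fails at once if the mug is shifted over 30 mm or tipped (distance of mug from where it was at the start of the episode above 0.03 m or angle between mug's own z axis and vertical above 0.3 rad).
It fails at once if the roll of tape is shifted over 30 mm or tipped (distance of tape from where it was at the start of the episode above 0.03 m or angle between tape's own z axis and vertical above 0.3 rad).
It also fails if it takes over 64 s, if anything falls off the work surface, if the arm or the gripper's body presses on something with over 40 N, if the wrist force passes 120 N, or if a joint passes its speed limit or range.

## Working session

There is one attempt and no reset: what is moved stays moved. The work goes in short steps, Python scripts to look and compute and a tool call to move; the robot and the scene stay as the last step left them, time stands still between calls to the robot, and variables do not carry over. Pictures are saved under pics/ and viewed, at most 14 in all, crops included, and the job is handed in when it is done.

Besides the shell and the picture viewer there is one more tool, called after "Request:" in YAML: its name, and indented under it one key for each argument. servo_tool: Moves the arm, as the interface text tells. Its arguments: {"type":"object","properties":{"increments":{"type":"array"},"force":{"type":"number"}},"required":["increments"]}

```bash
mkdir -p pics; python3 - <<'E'
from station import *
import cv2,json
for n in ("scene","top"):
    cv2.imwrite(f"pics/{n}0.png",get_image(n)[:,:,::-1]); c=get_calibration(n); print(n,{k:(v.tolist() if hasattr(v,'tolist') else v) for k,v in c.items()})
print(get_calibration("wrist")); print(get_obs())
E
```

```text
scene {'fx': 396.5854835916391, 'fy': 396.5854835916391, 'cx': 252.26346644059433, 'cy': 194.17662084766292, 'R': [[-0.5395310688324181, 0.841948570001738, 0.005369472653530673], [0.6642284764683167, 0.4295474964628174, -0.6117920229384367], [-0.517403862387137, -0.3265142473990291, -0.7910004357978058]], 't': [0.1755891690719716, -0.3073718211839243, 1.6553358990369582]}
top {'fx': 348.372081268104, 'fy': 348.372081268104, 'cx': 255.8895413564997, 'cy': 189.58838591179293, 'R': [[-0.0011994626107065844, -0.99999926260089, 0.000189966106056164], [-0.9955573186103197, 0.001176249319498674, -0.09415010249048429], [0.09414980961677955, -0.00030205167490366145, -0.9955579953543185]], 't': [0.12417558115442505, 0.46279344361166236, 1.0663694155555326]}
{'fx': 343.7595396375914, 'fy': 343.7595396375914, 'cx': 257.4010837403195, 'cy': 192.46733812678275, 'mount': array([[ 4.82401422e-04, -9.57931028e-01, -2.86998107e-01,
         7.30159566e-02],
       [ 9.99999689e-01,  6.41386421e-04, -4.59942688e-04,
        -7.19500858e-04],
       [ 6.24670060e-04, -2.86997796e-01,  9.57931039e-01,
        -1.43344363e-01],
       [ 0.00000000e+00,  0.00000000e+00,  0.00000000e+00,
         1.00000000e+00]])}
{'t': 0.1, 'q': array([ 1.15795612e+00,  5.33013506e-02,  1.61414228e+00,  9.58821775e-06,
        1.47596676e+00, -1.18989648e-01]), 'dq': array([ 0.0005815 , -0.00103722, -0.00289694,  0.00100236, -0.00190685,
       -0.0001161 ]), 'effort': array([ 1.24311155e-04, -3.94902384e+01, -3.71363533e+01, -1.30043154e-04,
        3.88435597e-03, -2.21786468e-05]), 'tool_pos': array([0.18079443, 0.59770728, 0.23018803]), 'tool_rot': array([-4.59850449e-01, -3.10726172e+00,  2.75057576e-03]), 'contact_force': array([-0.64690965,  0.96576973,  0.00680952]), 'wrist_torque': array([0.00953083, 0.01174524, 0.00599523]), 'grip_force': 0.0, 'opening': 0.08537540630681983}
```

View pics/scene0.png

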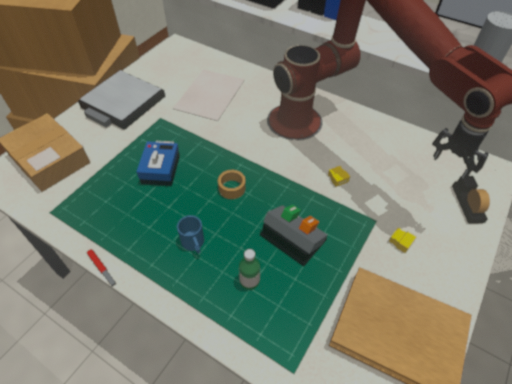

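View pics/top0.png

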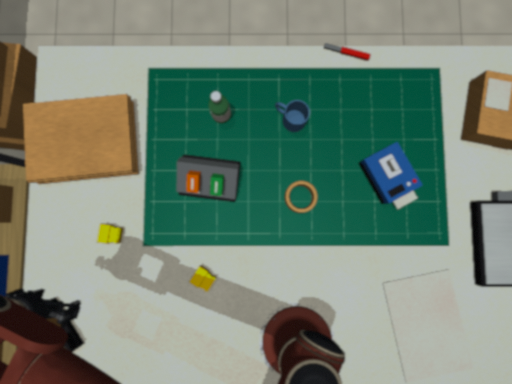

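```bash
cat > h.py <<'E'
import numpy as np, cv2
from scipy.spatial.transform import Rotation as Ro
from station import *
def cam(n,o=None):
    c=get_calibration(n); K=np.array([[c['fx'],0,c['cx']],[0,c['fy'],c['cy']],[0,0,1]])
    if n=='wrist':
        o=o or get_obs(); T=np.eye(4); T[:3,:3]=Ro.from_rotvec(o['tool_rot']).as_matrix(); T[:3,3]=o['tool_pos']
        W=T@c['mount']; return K,W[:3,:3],W[:3,3]
    R=np.array(c['R']); return K,R.T,-R.T@np.array(c['t'])
def onplane(C,uv,z):
    K,R,p=C; uv=np.atleast_2d(uv).astype(float)
    d=(R@np.linalg.inv(K)@np.c_[uv,np.ones(len(uv))].T).T
    return p+d*((z-p[2])/d[:,2])[:,None]
def blob(m,mina=20):
    m=m.astype(np.uint8)*255
    cs,_=cv2.findContours(m,cv2.RETR_EXTERNAL,cv2.CHAIN_APPROX_NONE)
    return sorted([c for c in cs if cv2.contourArea(c)>mina],key=cv2.contourArea,reverse=True)
def rect_on(C,c,z):
    "minAreaRect of a contour cast on the plane z (metres): centre, sides mm, yaw of long side deg"
    P=onplane(C,c[:,0,:],z)[:,:2].astype(np.float32)
    r=cv2.minAreaRect(P*1000); b=cv2.boxPoints(r); e=[b[1]-b[0],b[2]-b[1]]; e=max(e,key=np.linalg.norm)
    return np.round(r[0],1),np.round(r[1],1),round(np.degrees(np.arctan2(e[1],e[0]))%180,1)
E
python3 - <<'E'
from h import *
im=cv2.imread('pics/top0.png'); hsv=cv2.cvtColor(im,cv2.COLOR_BGR2HSV); H,S,V=[hsv[:,:,i].astype(int) for i in range(3)]
C=cam('top')
def show(n,m,z,k=2):
    for c in blob(m)[:k]: print(n,cv2.boundingRect(c),*rect_on(C,c,z))
box=np.zeros(H.shape,bool); box[65:248,145:445]=1
show('blue',box&(H>100)&(H<130)&(S>120)&(V>80),.07,3)
show('white',box&(S<60)&(V>170),.08,4)
show('orange',box&(H<18)&(S>150)&(V>120),.10,3)
show('green',box&(H>50)&(H<75)&(S>120)&(V>110),.10,3)
show('grey',box&(S<60)&(V<140),.066,3)
show('tape',box&(H<25)&(S>60),.048,3)
E
```

```text
blue (364, 143, 58, 60) [ 510.5 -286.4] [150.9 117.5] 27.9
blue (277, 103, 31, 22) [692.1  17.9] [100.   48.8] 51.5
white (145, 65, 300, 67) [737.1   5.1] [914.8 206.1] 89.9
white (380, 155, 21, 23) [ 528.  -275.4] [62.1 40.2] 27.7
white (395, 192, 21, 15) [ 428.4 -316.2] [19.5 61.5] 116.1
white (212, 92, 8, 8) [744.3 245.8] [22.  21.2] 0.5
orange (187, 172, 12, 21) [478.  307.7] [58.8 32. ] 0.8
green (210, 178, 12, 18) [465.5 240.3] [31.3 49.8] 175.5
grey (177, 156, 62, 45) [495.5 272.7] [187.6 116.6] 82.7
grey (212, 108, 19, 14) [685.1 226.3] [33.7 56.3] 111.1
grey (390, 186, 12, 9) [ 456.1 -296.1] [10.7 36.5] 120.4
tape (285, 181, 32, 32) [439.4 -12.1] [94.4 94.7] 179.5
tape (185, 170, 16, 24) [485.6 317. ] [46.  70.7] 179.9
```

```bash
cat >> h.py <<'E'
def go(x,y,z,yaw,spinfirst=True):
    "shift (mm, tool axes after the spin) and spin to bring TCP to x,y,z mm with tool y at yaw deg (mod 180)"
    o=get_obs(); R=Ro.from_rotvec(o['tool_rot']).as_matrix()
    y0=np.degrees(np.arctan2(R[1,1],R[0,1])); d=(yaw-y0+90)%180-90
    a=np.radians(y0+d if spinfirst else y0)
    Y=np.array([np.cos(a),np.sin(a),0]); Z=np.array([0,0,-1.]); X=np.cross(Y,Z)
    w=np.array([x,y,z])-o['tool_pos']*1000
    print('t',round(o['t'],2),'tcp',np.round(o['tool_pos']*1000,1),'yaw',round(y0,2),'-> spin',round(-d,2),'shift',np.round([w@X,w@Y,w@Z],1),'F',np.round(o['contact_force'],1),'open',round(o['opening']*1000,1),'grip',round(o['grip_force'],1), 'tilt',round(np.degrees(np.arccos(-R[2,2])),2))
E
python3 -c "
from h import *
go(475,275,230,82.7)"
```

```text
t 0.1 tcp [180.8 597.7 230.2] yaw 73.16 -> spin -9.54 shift [-3.328e+02 -2.827e+02  2.000e-01] F [-0.6  1.   0. ] open 85.4 grip 0.0 tilt 0.1
```

Request:
servo_tool:
  increments:
    - [1,0,0,0,-9.5]
    - [1,-41.6,-35.3,0,0]
    - [1,-41.6,-35.3,0,0]
    - [1,-41.6,-35.3,0,0]
    - [1,-41.6,-35.3,0,0]
    - [1,-41.6,-35.3,0,0]
    - [1,-41.6,-35.3,0,0]
    - [1,-41.6,-35.3,0,0]
    - [1,-41.6,-35.3,0,0]
    - [1,0,0,0,0]

```text
t: 1.35
tool_pos: [0.4766, 0.273, 0.2307]
tool_rot: [-0.209, -3.134, 0.001]
contact_force: [-0.2, 1.1, -0.1]
opening: 0.0855
grip_force: 0.0
```

```bash
python3 - <<'E'
from h import *
o=get_obs(); np.save('o1.npy',np.r_[o['tool_pos'],o['tool_rot']])
cv2.imwrite('pics/w1.png',get_image('wrist')[:,:,::-1])
go(528,-276,230,117.9)
E
```

```text
t 1.4 tcp [475.5 274.5 230.7] yaw 82.49 -> spin -35.41 shift [ 211.2 -511.1    0.7] F [ 0.1  0.8 -0. ] open 85.3 grip 0.0 tilt 0.08
```

View pics/w1.png

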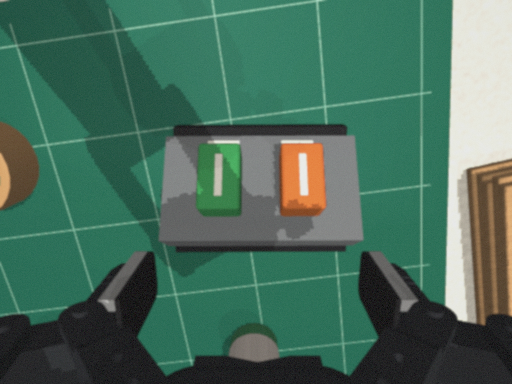

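```bash
python3 - <<'E'
from h import *
im=cv2.imread('pics/w1.png'); hsv=cv2.cvtColor(im,cv2.COLOR_BGR2HSV); H,S,V=[hsv[:,:,i].astype(int) for i in range(3)]
a=np.load('o1.npy'); C=cam('wrist',dict(tool_pos=a[:3],tool_rot=a[3:]))
box=np.zeros(H.shape,bool); box[130:240,180:340]=1
for n,m in (('green',box&(H>52)&(H<72)&(S>120)&(V>60)),('orange',box&(H<18)&(S>150)&(V>80))):
    m[:, :]&=True; c=blob(m)[0]; r=cv2.minAreaRect(c); print(n,cv2.boundingRect(c),[np.round(q,1) for q in r])
    h=blob((cv2.drawContours(np.zeros_like(im[:,:,0]),[c],-1,255,-1)>0)&(S<90)&(V>120))
    for k in h[:2]: 
        q=cv2.minAreaRect(k); print(' stripe',np.round(q[0],1),np.round(q[1],1),round(q[2],1),np.round(onplane(C,[q[0]],.0948)*1000,1))
# deck edges: grey region
g=(S<60)&(V>75)&(V<140); bx=np.zeros_like(g); bx[120:250,150:370]=1
c=blob(g&bx)[0]; ap=cv2.approxPolyDP(cv2.convexHull(c),5,True)[:,0]; print(ap.tolist())
for p in ap: print(p,np.round(onplane(C,[p],.0925 if p[1]>190 else .0395)*1000,1))
E
```

```text
green (197, 144, 44, 72) [array([218.5, 179.5]), array([71., 43.]), np.float64(90.0)]
 stripe [217.5 174.5] [43.  9.] 90.0 [[466.9 239.7  94.8]]
orange (280, 144, 46, 72) [array([301.9, 178.9]), array([71.3, 44.5]), np.float64(87.8)]
 stripe [303. 174.] [42.  8.] 90.0 [[475.9 310.5  94.8]]
[[354, 136], [361, 240], [159, 240], [166, 137]]
[354 136] [[458.9 368.6  39.5]]
[361 240] [[543.5 356.3  92.5]]
[159 240] [[519.8 177.7  92.5]]
[166 137] [[435.8 188.   39.5]]
```

Request:
servo_tool:
  increments:
    - [1,20,-48,0,0]
    - [1,20,-48,0,-9]
    - [1,20,-48,0,-9]
    - [1,20,-48,0,-9]
    - [1,20,-48,0,-8.4]
    - [1,0,0,0,0]

```text
t: 2.15
tool_pos: [0.3907, 0.0344, 0.2312]
tool_rot: [-0.749, 3.051, -0.0]
contact_force: [0.2, 0.3, 0.3]
opening: 0.0857
grip_force: 0.0
```

```bash
python3 -c "
from h import *
go(528,-276,230,117.9)"
```

```text
t 2.15 tcp [390.7  34.4 231.2] yaw 117.57 -> spin -0.33 shift [  23.9 -338.6    1.2] F [0.2 0.3 0.3] open 85.7 grip 0.0 tilt 0.03
```

Request:
servo_tool:
  increments:
    - [1,4,-56.4,0,-0.3]
    - [1,4,-56.4,0,0]
    - [1,4,-56.4,0,0]
    - [1,4,-56.4,0,0]
    - [1,4,-56.4,0,0]
    - [1,4,-56.4,0,0]
    - [1,0,0,0,0]
    - [1,0,0,0,0]

```text
t: 3.15
tool_pos: [0.5298, -0.2722, 0.2306]
tool_rot: [0.765, -3.046, -0.003]
contact_force: [0.5, 0.6, 0.9]
opening: 0.0859
grip_force: 0.0
```

```bash
python3 - <<'E'
from h import *
o=get_obs(); np.save('o2.npy',np.r_[o['tool_pos'],o['tool_rot']])
cv2.imwrite('pics/w2.png',get_image('wrist')[:,:,::-1])
go(528,-276,80,117.9)
im=cv2.imread('pics/w2.png'); hsv=cv2.cvtColor(im,cv2.COLOR_BGR2HSV); H,S,V=[hsv[:,:,i].astype(int) for i in range(3)]
C=cam('wrist',o)
for n,m,z in (('blue',(H>100)&(H<130)&(S>120)&(V>50),.07),('white',(S<60)&(V>130),.074)):
    for c in blob(m,200)[:3]: print(n,cv2.boundingRect(c),*rect_on(C,c,z))
E
```

```text
t 3.2 tcp [ 529.7 -272.   231. ] yaw 118.21 -> spin 0.31 shift [  3.3  -2.7 151. ] F [-0.1  0.7 -0.1] open 85.2 grip 0.0 tilt 0.06
blue (183, 60, 140, 171) [ 513.3 -286.3] [151.8 116.8] 28.2
white (0, 0, 100, 274) [ 600.1 -481.5] [271.1  68.4] 0.1
white (227, 137, 53, 72) [ 530.5 -276.8] [65.3 45.5] 28.2
white (212, 24, 83, 37) [ 434.5 -327.6] [26.8 66. ] 118.2
```

View pics/w2.png

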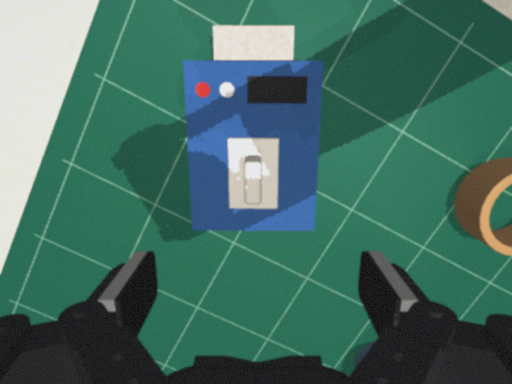

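Request:
servo_tool:
  increments:
    - [1,2.1,-4.5,40,0.1]
    - [0.7,0,0,50,0]
    - [0.6,0,0,40,0]
    - [0.6,0,0,15,0]
    - [0.6,0,0,6,0]
    - [0.6,0,0,0,0]
  force: 40

```text
t: 3.95
tool_pos: [0.5304, -0.2794, 0.082]
tool_rot: [-0.76, 3.047, -0.003]
contact_force: [0.6, 0.4, 0.9]
opening: 0.0511
grip_force: 0.0
```

```bash
python3 -c "
from h import *
go(530,-277,80,118.1)"
```

```text
t 3.95 tcp [ 530.4 -279.4   82. ] yaw 118.02 -> spin -0.08 shift [-0.8  2.3  2. ] F [0.6 0.4 0.9] open 51.1 grip 0.0 tilt 0.14
```

Request:
servo_tool:
  increments:
    - [0.6,0,1.5,1,0]
    - [0,0,0,0,0]
    - [0,0,0,0,0]
    - [0,0,0,0,0]
    - [0,0,0,0,0]
    - [0,0,0,0,0]
    - [0,0,0,0,0]
  force: 40

```text
t: 4.82
tool_pos: [0.5291, -0.2782, 0.08]
tool_rot: [-0.76, 3.048, -0.001]
contact_force: [-0.5, -0.3, 3.8]
opening: 0.0134
grip_force: 39.8
```

```bash
python3 -c "
from h import *
go(610,-130,180,118.1)"
```

```text
t 4.83 tcp [ 529.1 -278.2   80. ] yaw 118.0 -> spin -0.1 shift [-141.2   92.6 -100. ] F [-0.5 -0.3  3.8] open 13.4 grip 39.8 tilt 0.06
```

Lift, and carry over the free area while lowering at the end; then measure.

Request:
servo_tool:
  increments:
    - [0,0,0,-30,0]
    - [0,0,0,-50,0]
    - [0,-35,23,-20,0]
    - [0,-35.6,23,0,0]
    - [0,-35.6,23,0,0]
    - [0,-35,23.6,0,0]
    - [0,0,0,50,0]
    - [0,0,0,50,0]
    - [0,0,0,30,0]
    - [0,0,0,10,0]
    - [0,0,0,0,0]

```text
t: 6.2
tool_pos: [0.6095, -0.1297, 0.0387]
tool_rot: [0.76, -3.047, -0.001]
contact_force: [-0.5, 0.0, 0.2]
opening: 0.0134
grip_force: 39.1
```

```bash
python3 - <<'E'
from h import *
go(610,-130,17,118.1)
cv2.imwrite('pics/s3.png',cv2.resize(get_image('scene')[100:300,100:340,::-1],None,fx=3,fy=3))
E
```

```text
t 6.2 tcp [ 609.5 -129.7   38.7] yaw 117.99 -> spin -0.11 shift [-0.3 -0.5 21.7] F [-0.5  0.   0.2] open 13.4 grip 39.1 tilt 0.08
```

View pics/s3.png

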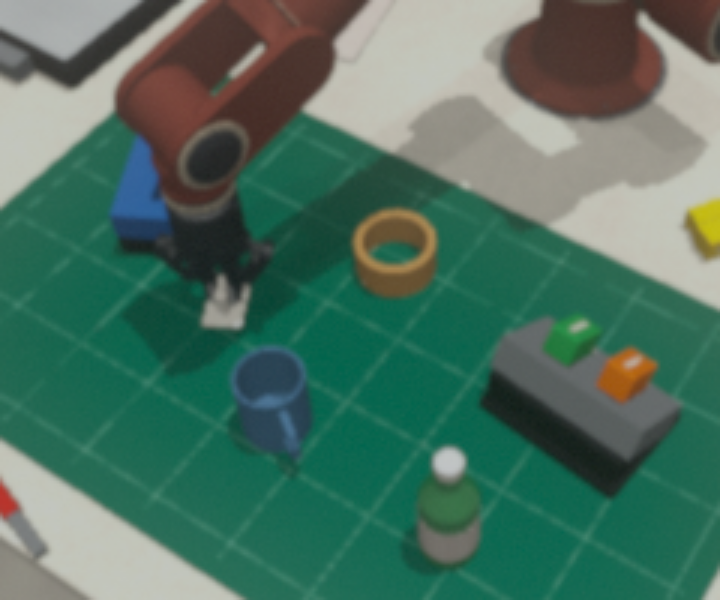

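The cover hangs level in the fingers (crop ~228,305), clear of mug and tape. Lower it and release.

Request:
servo_tool:
  increments:
    - [0,0,0,14,0]
    - [0,0,0,5,0]
    - [0,0,0,2,0]
    - [0,0,0,0,0]

```text
t: 6.75
tool_pos: [0.6099, -0.1298, 0.0183]
tool_rot: [0.76, -3.048, -0.0]
contact_force: [-0.6, -0.8, 0.1]
opening: 0.0134
grip_force: 39.1
```

```bash
python3 -c "
from h import *
go(610,-130,17,118.1)"
```

```text
t 6.75 tcp [ 609.9 -129.8   18.3] yaw 118.0 -> spin -0.1 shift [ 0.  -0.2  1.3] F [-0.6 -0.8  0.1] open 13.4 grip 39.1 tilt 0.01
```

Request:
servo_tool:
  increments:
    - [0,0,0,1.5,0]
    - [0.3,0,0,0,0]
    - [0.5,0,0,0,0]
    - [0.6,0,0,0,0]
    - [0.6,0,0,0,0]
    - [0.6,0,0,-30,0]
    - [0.6,0,0,-55,0]
    - [0.6,0,0,-60,0]
    - [0.6,0,-30,-60,0]
    - [0.6,0,-40,-5,0]
    - [0.6,0,0,0,0]
    - [0.6,0,0,0,0]

```text
t: 8.25
tool_pos: [0.6411, -0.1893, 0.2215]
tool_rot: [0.759, -3.047, -0.003]
contact_force: [-0.3, -0.0, 0.3]
opening: 0.0509
grip_force: 0.0
```

```bash
python3 - <<'E'
from h import *
o=get_obs(); np.save('o4.npy',np.r_[o['tool_pos'],o['tool_rot']])
cv2.imwrite('pics/w4.png',get_image('wrist')[:,:,::-1])
go(467,240,231,82.6)
im=cv2.imread('pics/w4.png'); hsv=cv2.cvtColor(im,cv2.COLOR_BGR2HSV); H,S,V=[hsv[:,:,i].astype(int) for i in range(3)]
C=cam('wrist',o)
for n,m,z in (('blue',(H>100)&(H<130)&(S>120)&(V>50),.07),('white',(S<60)&(V>130),.011)):
    for c in blob(m,200)[:3]: print(n,cv2.boundingRect(c),*rect_on(C,c,z))
E
```

```text
t 8.3 tcp [ 641.  -188.9  221.3] yaw 118.02 -> spin 35.42 shift [227.8 402.9  -9.7] F [ 0.1 -0.4 -0.6] open 50.7 grip 0.0 tilt 0.15
blue (149, 0, 152, 79) [ 555.  -264.1] [ 56.8 116.4] 118.0
blue (0, 310, 37, 45) [ 903.2 -327.1] [54.5 35.6] 16.0
blue (104, 362, 30, 22) [ 899.4 -219.9] [27.5 32.5] 117.9
white (0, 249, 121, 74) [ 900.7 -327.3] [ 75.6 144.5] 90.1
white (298, 134, 47, 62) [ 612.1 -129.8] [65.3 46. ] 28.1
white (185, 330, 74, 34) [ 884.3 -119.2] [43.5 98.6] 90.1
```

View pics/w4.png

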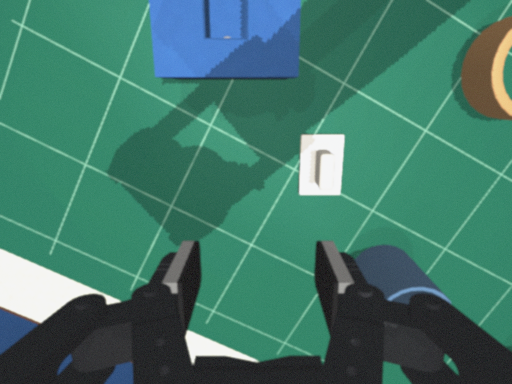

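Request:
servo_tool:
  increments:
    - [0.6,0,0,0,8.9]
    - [0.6,0,0,0,8.9]
    - [0.6,0,0,0,8.8]
    - [0.6,0,0,0,8.8]
    - [0.6,26.7,50.4,0,0]
    - [0.6,26.7,50.4,0,0]
    - [0.6,26.7,50.4,0,0]
    - [0.6,26.7,50.4,0,0]
    - [0.6,26.7,50.4,0,0]
    - [0.6,26.7,50.4,0,0]
    - [0.6,26.7,50.4,0,0]
    - [0.6,26.7,50.4,0,0]

```text
t: 9.8
tool_pos: [0.4797, 0.2395, 0.2218]
tool_rot: [-0.201, -3.134, 0.0]
contact_force: [1.0, -0.1, -0.8]
opening: 0.0512
grip_force: 0.0
```

Request:
servo_tool:
  increments:
    - [0.6,0,0,40,0]
    - [0.6,0,0,30,0]
    - [0.6,0,0,0,0]
    - [0.6,0,0,0,0]

```text
t: 10.3
tool_pos: [0.482, 0.2378, 0.1536]
tool_rot: [0.202, 3.134, 0.001]
contact_force: [0.5, 0.0, 0.7]
opening: 0.0512
grip_force: 0.0
```

```bash
python3 - <<'E'
from h import *
o=get_obs()
im=get_image('wrist')[:,:,::-1].copy(); cv2.imwrite('pics/w5.png',im)
go(481,238.3,78,82.6)
hsv=cv2.cvtColor(im,cv2.COLOR_BGR2HSV); H,S,V=[hsv[:,:,i].astype(int) for i in range(3)]
C=cam('wrist',o)
for n,m in (('green',(H>52)&(H<72)&(S>120)&(V>60)),('orange',(H<18)&(S>150)&(V>80))):
    for c in blob(m,500)[:2]:
        print(n,cv2.boundingRect(c))
        h=blob((cv2.drawContours(np.zeros_like(im[:,:,0]),[c],-1,255,-1)>0)&(S<90)&(V>120))
        for k in h[:1]: 
            q=cv2.minAreaRect(k); print(' stripe',np.round(q[0],1),np.round(q[1],1),np.round(onplane(C,[q[0]],.0975)*1000,1))
E
```

```text
t 10.35 tcp [482.6 237.9 154.3] yaw 82.6 -> spin 0.0 shift [ 1.7  0.2 76.3] F [-0.3 -0.4 -0.8] open 51.2 grip 0.0 tilt 0.13
green (231, 146, 59, 96)
 stripe [260.  188.5] [12. 59.] [[466.4 240.7  97.5]]
orange (335, 146, 74, 96)
 stripe [377. 188.] [59.1 11.4] [[475.1 310.7  97.5]]
```

View pics/w5.png

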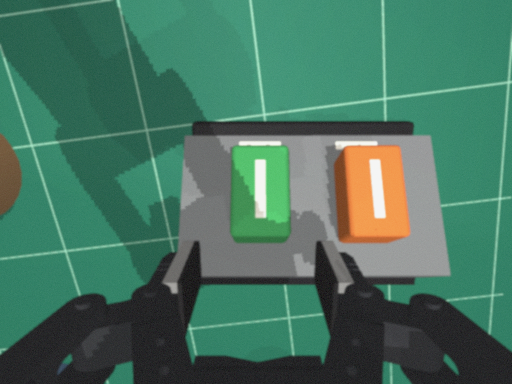

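Request:
servo_tool:
  increments:
    - [0.6,1.7,0.7,40,0]
    - [0.6,0,0,22,0]
    - [0.6,0,0,8,0]
    - [0.6,0,0,5,0]
    - [0.6,0,0,0,0]
    - [0.6,0,0,0,0]

```text
t: 11.1
tool_pos: [0.4811, 0.2387, 0.0789]
tool_rot: [0.203, 3.133, 0.001]
contact_force: [0.8, -0.3, 0.1]
opening: 0.0509
grip_force: 0.0
```

```bash
python3 -c "
from h import *
go(481,238.8,78,82.6)"
```

```text
t 11.1 tcp [481.1 238.7  78.9] yaw 82.6 -> spin -0.0 shift [0.1 0.  0.9] F [ 0.8 -0.3  0.1] open 50.9 grip 0.0 tilt 0.11
```

Request:
servo_tool:
  increments:
    - [0,0,0,0,0]
    - [0,0,0,0,0]
    - [0,0,0,0,0]
    - [0,0,0,0,0]
  force: 80

```text
t: 11.6
tool_pos: [0.481, 0.2387, 0.0789]
tool_rot: [0.203, 3.134, 0.001]
contact_force: [-1.9, -1.0, 5.8]
opening: 0.0348
grip_force: 80.3
```

```bash
python3 -c "
from h import *
go(481,238.8,78,82.6)"
```

```text
t 11.6 tcp [481.  238.7  78.9] yaw 82.6 -> spin -0.0 shift [-0.   0.1  0.9] F [-1.9 -1.   5.8] open 34.8 grip 80.3 tilt 0.08
```

Now the pull along the bay axis (tool x +0.53, z −0.848), slowly.

Request:
servo_tool:
  increments:
    - [0,2.1,0,-3.4,0]
    - [0,2.1,0,-3.4,0]
    - [0,2.1,0,-3.4,0]
    - [0,2.1,0,-3.4,0]
    - [0,2.1,0,-3.4,0]
    - [0,0,0,0,0]

```text
t: 12.35
tool_pos: [0.4699, 0.24, 0.0953]
tool_rot: [0.203, 3.135, 0.0]
contact_force: [0.9, 0.6, 1.8]
opening: 0.0346
grip_force: 82.0
```

```bash
python3 - <<'E'
from h import *
go(481,238.8,78,82.6)
o=get_obs()
im=get_image('wrist')[:,:,::-1].copy()
hsv=cv2.cvtColor(im,cv2.COLOR_BGR2HSV); H,S,V=[hsv[:,:,i].astype(int) for i in range(3)]
for n,m in (('green',(H>52)&(H<72)&(S>120)&(V>60)),('orange',(H<18)&(S>150)&(V>80))):
    for c in blob(m,500)[:1]: print(n,cv2.boundingRect(c))
E
```

```text
t 12.35 tcp [469.9 240.   95.3] yaw 82.6 -> spin 0.0 shift [-11.2   0.3  17.3] F [0.9 0.6 1.8] open 34.6 grip 82.0 tilt 0.02
green (211, 176, 94, 144)
orange (355, 190, 107, 129)
```

Request:
servo_tool:
  increments:
    - [0,4.2,0,-6.8,0]
    - [0,5.3,0,-8.5,0]
    - [0,5.3,0,-8.5,0]
    - [0,0,0,-30,0]
    - [0,0,0,-40,0]
    - [0,-20,-30,0,0]
    - [0,-25,-40,0,0]
    - [0,-25,-45,0,0]
    - [0,-10,-25,0,0]
    - [0,0,0,0,0]
    - [0,0,0,0,0]

```text
t: 13.78
tool_pos: [0.516, 0.0931, 0.1885]
tool_rot: [-0.202, -3.134, -0.001]
contact_force: [-0.4, -0.6, -2.2]
opening: 0.0347
grip_force: 81.7
```

```bash
python3 - <<'E'
from h import *
go(530,110,120,82.6)
im=get_image('scene')[:,:,::-1]
K,R,p=cam('scene'); o=get_obs(); q=K@(R.T@(o['tool_pos']-p)); u,v=(q[:2]/q[2]).astype(int); print(u,v)
w=get_image('wrist')[:,:,::-1]
a=cv2.resize(im[max(v-50,0):v+50,max(u-50,0):u+50],(380,380),interpolation=cv2.INTER_CUBIC)
cv2.imwrite('pics/s6.png',np.hstack([a,cv2.resize(w,None,fx=.8,fy=.8)[:300].copy() if 0 else cv2.copyMakeBorder(cv2.resize(w,(400,300)),0,80,0,0,cv2.BORDER_CONSTANT)]))
E
```

```text
t 13.78 tcp [516.   93.1 188.5] yaw 82.61 -> spin 0.01 shift [-11.8  18.5  68.5] F [-0.4 -0.6 -2.2] open 34.7 grip 81.7 tilt 0.06
244 181
```

View pics/s6.png

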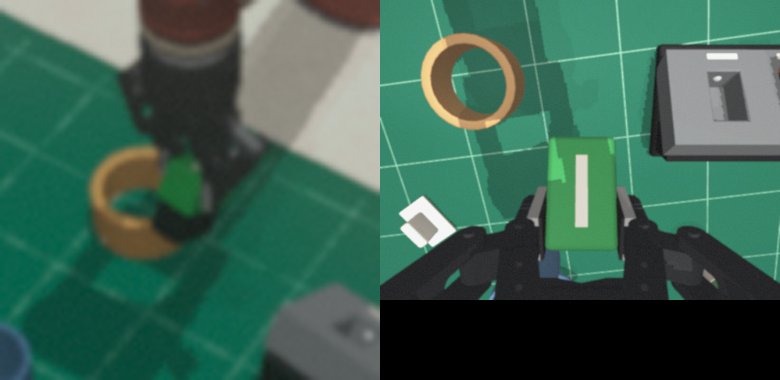

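Request:
servo_tool:
  increments:
    - [0,0,18,40,0]
    - [0,0,0,50,0]
    - [0,0,0,35,0]
    - [0,0,0,8,0]
    - [0,0,0,0,0]
    - [0,0,0,0,0]
  force: 30

```text
t: 14.62
tool_pos: [0.5206, 0.1108, 0.0579]
tool_rot: [0.202, 3.131, 0.001]
contact_force: [0.8, -0.5, -2.1]
opening: 0.0347
grip_force: 81.7
```

Request:
servo_tool:
  increments:
    - [0,0,0,3,0]
    - [0,0,0,2,0]
    - [0,0,0,0,0]

```text
t: 15.0
tool_pos: [0.5188, 0.1104, 0.0505]
tool_rot: [-0.203, -3.135, 0.0]
contact_force: [-0.4, -0.7, -2.8]
opening: 0.0349
grip_force: 81.7
```

Request:
servo_tool:
  increments:
    - [0.3,0,0,0,0]
    - [0.3,0,0,1,0]
  force: 25

```text
t: 15.25
tool_pos: [0.5192, 0.1104, 0.0501]
tool_rot: [0.203, 3.135, -0.0]
contact_force: [-1.5, -0.6, 4.4]
opening: 0.0348
grip_force: 82.3
```

Request:
servo_tool:
  increments:
    - [0.3,-4.5,0,0.5,0]
    - [0.3,-4.5,0,0.5,0]
    - [0.3,0,0,0,0]

```text
t: 15.62
tool_pos: [0.5281, 0.1096, 0.0499]
tool_rot: [-0.203, -3.134, -0.001]
contact_force: [-4.2, 0.8, 6.4]
opening: 0.0348
grip_force: 82.9
```

```bash
python3 - <<'E'
from h import *
go(530,110,50,82.6)
w=get_image('wrist')[:,:,::-1]; im=w.copy()
hsv=cv2.cvtColor(im,cv2.COLOR_BGR2HSV); H,S,V=[hsv[:,:,i].astype(int) for i in range(3)]
for p in ('w',):
    c=blob((H>48)&(H<72)&(S>110)&(V>100),500)[:2]; print([cv2.boundingRect(k) for k in c])
cv2.imwrite('pics/w7.png',w)
E
```

```text
t 15.62 tcp [528.1 109.6  49.9] yaw 82.59 -> spin -0.01 shift [-1.8  0.7 -0.1] F [-4.2  0.8  6.4] open 34.8 grip 82.9 tilt 0.06
[(211, 175, 93, 146)]
```

View pics/w7.png

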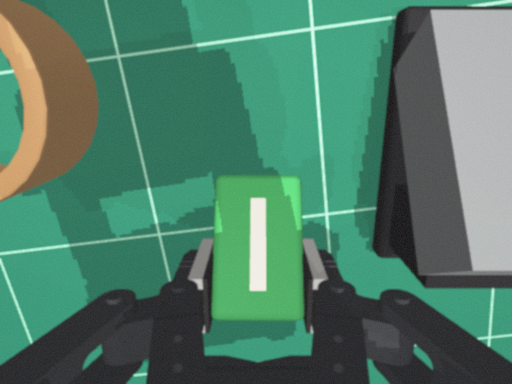

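Request:
servo_tool:
  increments:
    - [0.42,0,0,0,0]
    - [0.3,-2,0,0.5,0]
  force: 20

```text
t: 15.92
tool_pos: [0.5305, 0.1094, 0.0495]
tool_rot: [0.203, 3.134, 0.001]
contact_force: [-2.3, 0.5, 8.8]
opening: 0.0358
grip_force: 21.0
```

```bash
cat > g.py <<'E'
from h import *
go(530,110,50,82.6)
im=get_image('wrist')[:,:,::-1]
hsv=cv2.cvtColor(im,cv2.COLOR_BGR2HSV); H,S,V=[hsv[:,:,i].astype(int) for i in range(3)]
c=blob((H>48)&(H<72)&(S>110)&(V>100),500)[:2]; print([cv2.boundingRect(k) for k in c])
E
python3 g.py
```

```text
t 15.93 tcp [530.5 109.4  49.5] yaw 82.6 -> spin -0.0 shift [ 0.6  0.5 -0.5] F [-2.3  0.5  8.8] open 35.8 grip 21.0 tilt 0.07
[(211, 175, 94, 146)]
```

Request:
servo_tool:
  increments:
    - [0.3,-4.5,0,0.5,0]
    - [0.3,-4.5,0,0.7,0]
    - [0.3,-4.5,0,1,0]
    - [0.3,0,0,0,0]

```text
t: 16.48
tool_pos: [0.544, 0.1076, 0.0467]
tool_rot: [0.203, 3.134, 0.001]
contact_force: [-0.7, 0.5, 4.7]
opening: 0.0358
grip_force: 21.0
```

```bash
python3 g.py
```

```text
t 16.48 tcp [544.  107.6  46.7] yaw 82.58 -> spin -0.02 shift [14.2  0.6 -3.3] F [-0.7  0.5  4.7] open 35.8 grip 21.0 tilt 0.08
[(211, 172, 94, 150)]
```

Request:
servo_tool:
  increments:
    - [0.3,-4.5,0,1.3,0]
    - [0.3,-4.5,0,1.6,0]
    - [0.3,-4.5,0,1.8,0]
    - [0.3,-4.5,0,2.0,0]
    - [0.3,0,0,0,0]

```text
t: 17.15
tool_pos: [0.5614, 0.1051, 0.0388]
tool_rot: [0.203, 3.135, 0.001]
contact_force: [0.9, 2.8, 1.6]
opening: 0.0355
grip_force: 20.9
```

```bash
python3 g.py
```

```text
t 17.15 tcp [561.4 105.1  38.8] yaw 82.58 -> spin -0.02 shift [ 31.8   0.8 -11.2] F [0.9 2.8 1.6] open 35.5 grip 20.9 tilt 0.04
[(208, 164, 100, 159)]
```

Request:
servo_tool:
  increments:
    - [0.5,0,0,0,0]
    - [0.6,0,0,0,0]
    - [0.6,0,0,0,0]
    - [0.6,0,0,-30,0]
    - [0.6,0,0,-50,0]
    - [0.6,10,0,-40,0]
    - [0.6,0,0,0,0]
    - [0.6,0,0,0,0]

```text
t: 18.2
tool_pos: [0.5507, 0.1061, 0.1584]
tool_rot: [-0.203, -3.134, 0.0]
contact_force: [0.5, -0.5, -0.2]
opening: 0.0513
grip_force: 0.0
```

```bash
cat > p.py <<'E'
from h import *
o=get_obs(); im=get_image('wrist')[:,:,::-1]; C=cam('wrist',o); cv2.imwrite('pics/w8.png',im)
hsv=cv2.cvtColor(im,cv2.COLOR_BGR2HSV); H,S,V=[hsv[:,:,i].astype(int) for i in range(3)]
m=(H>48)&(H<72)&(S>110)&(V>105); bx=np.zeros_like(m); bx[60:330,130:380]=1
for c in blob(m&bx,800)[:2]:
    print(cv2.boundingRect(c),*rect_on(C,c,.067))
    h=blob((cv2.drawContours(np.zeros_like(im[:,:,0]),[c],-1,255,-1)>0)&(S<90)&(V>120))
    for k in h[:1]: print(' stripe',*rect_on(C,k,.067))
go(560,105,38,82.6)
E
python3 p.py
```

```text
(233, 149, 51, 84) [547.4 106.2] [35.7 61.7] 172.9
 stripe [550.3 105.7] [ 7.3 36.7] 172.6
t 18.25 tcp [550.2 106.1 157.4] yaw 82.59 -> spin -0.01 shift [ -9.9   0.2 119.4] F [-0.1 -1.  -0.2] open 51.0 grip 0.0 tilt 0.15
```

View pics/w8.png

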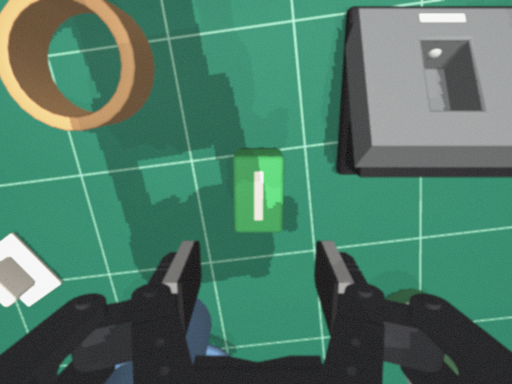

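Request:
servo_tool:
  increments:
    - [0.6,0,0,50,0]
    - [0.6,0,0,50,0]
    - [0.6,0,0,14,0]
    - [0.6,0,0,3,0]
    - [0,0,0,0,0]
    - [0,0,0,0,0]
    - [0,0,0,0,0]
    - [0,0,0,0,0]
  force: 80

```text
t: 19.25
tool_pos: [0.5525, 0.1063, 0.0439]
tool_rot: [0.203, 3.132, 0.001]
contact_force: [-0.2, 0.0, 6.3]
opening: 0.0347
grip_force: 84.2
```

Request:
servo_tool:
  increments:
    - [0,0,0,-30,0]
    - [0,0,0,-50,0]
    - [0,0,0,-50,0]
    - [0,0,0,0,-9]
    - [0,0,0,0,-9]
    - [0,0,0,0,-9]
    - [0,0,0,0,-8.5]
    - [0,0,0,0,0]
    - [0,0,0,0,0]

```text
t: 20.38
tool_pos: [0.5508, 0.1062, 0.1717]
tool_rot: [0.759, -3.048, -0.0]
contact_force: [1.8, 0.2, -2.1]
opening: 0.0342
grip_force: 83.6
```

```bash
python3 -c "
from h import *
go(530.5,-277,160,118.1)"
```

```text
t 20.38 tcp [550.8 106.2 171.7] yaw 117.98 -> spin -0.12 shift [ 198.4 -328.5   11.7] F [ 1.8  0.2 -2.1] open 34.2 grip 83.6 tilt 0.05
```

Request:
servo_tool:
  increments:
    - [0,28.3,-46.9,0,-0.1]
    - [0,28.3,-46.9,0,0]
    - [0,28.3,-46.9,0,0]
    - [0,28.3,-46.9,0,0]
    - [0,28.3,-46.9,0,0]
    - [0,28.3,-46.9,0,0]
    - [0,28.3,-46.9,0,0]
    - [0,0,0,0,0]
    - [0,0,0,0,0]

```text
t: 21.5
tool_pos: [0.5313, -0.2763, 0.1717]
tool_rot: [0.763, -3.047, -0.002]
contact_force: [0.4, 1.3, -1.4]
opening: 0.0344
grip_force: 83.5
```

```bash
python3 - <<'E'
from h import *
go(530.5,-277,130,118.1)
o=get_obs(); im=get_image('wrist')[:,:,::-1]; C=cam('wrist',o); cv2.imwrite('pics/w9.png',im)
hsv=cv2.cvtColor(im,cv2.COLOR_BGR2HSV); H,S,V=[hsv[:,:,i].astype(int) for i in range(3)]
m=(H>48)&(H<72)&(S>110)&(V>105); bx=np.zeros_like(m); bx[60:384,130:380]=1
zt=o['tool_pos'][2]+.025
for c in blob(m&bx,800)[:1]:
    print(cv2.boundingRect(c),*rect_on(C,c,zt))
    h=blob((cv2.drawContours(np.zeros_like(im[:,:,0]),[c],-1,255,-1)>0)&(S<90)&(V>120))
    for k in h[:1]: print(' stripe',*rect_on(C,k,zt))
for c in blob((H>100)&(H<130)&(S>120)&(V>50),800)[:3]: print('blue',cv2.boundingRect(c),*rect_on(C,c,.07))
E
```

```text
t 21.5 tcp [ 531.3 -276.3  171.7] yaw 118.12 -> spin 0.02 shift [ 1.1 -0.2 41.7] F [ 0.4  1.3 -1.4] open 34.4 grip 83.5 tilt 0.07
(212, 206, 92, 131) [ 527.3 -279. ] [56.4 34.5] 28.1
 stripe [ 528.7 -278.3] [35.9  6.6] 27.7
blue (171, 54, 176, 202) [ 511.4 -286.9] [147.3 116.8] 28.1
```

View pics/w9.png

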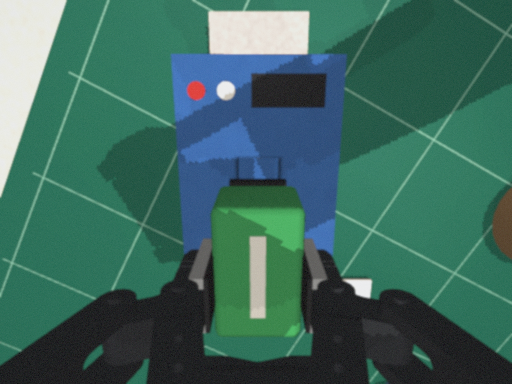

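```bash
python3 - <<'E'
from h import *
im=cv2.imread('pics/w9.png'); o=get_obs(); C=cam('wrist',o)
g=cv2.cvtColor(im,cv2.COLOR_BGR2GRAY).astype(int)
print('col 258 rows 145-190',g[145:190,258].tolist()); print('col 270',g[145:190,270].tolist())
print('row 168 cols 225-295',g[168,225:295].tolist())
b=im[:,:,0].astype(int); print('rows 48-62 c 230',b[48:62,190].tolist(), 'row 130', b[130,170:182].tolist(), b[130,332:346].tolist())
R=Ro.from_rotvec(o['tool_rot']).as_matrix(); 
def tl(uv,z): return np.round((R.T@(onplane(C,[uv],z)[0]-o['tool_pos']))*1000,1)
print('bay -x edge',tl((258.5,156.5),.07),'sides',tl((237,168),.07),tl((280,168),.07))
print('printer end',tl((258,54),.07),'sides',tl((176,130),.07),tl((341,130),.07))
print('stripe',tl((257.9,277),o['tool_pos'][2]+.025))
E
```

```text
col 258 rows 145-190 [79, 77, 78, 76, 77, 78, 89, 92, 100, 99, 86, 91, 87, 81, 77, 77, 82, 81, 78, 82, 96, 101, 107, 106, 110, 105, 105, 106, 108, 108, 109, 111, 101, 82, 57, 27, 23, 30, 35, 34, 40, 61, 70, 69, 72]
col 270 [79, 76, 76, 78, 72, 76, 78, 74, 78, 78, 74, 72, 69, 74, 81, 77, 81, 81, 77, 75, 78, 75, 76, 80, 78, 77, 79, 74, 79, 79, 80, 77, 68, 65, 41, 19, 29, 32, 26, 28, 45, 60, 68, 73, 71]
row 168 cols 225-295 [75, 75, 78, 74, 78, 79, 75, 81, 77, 68, 63, 59, 50, 59, 70, 77, 77, 77, 77, 79, 75, 74, 75, 77, 73, 75, 76, 78, 81, 99, 108, 109, 103, 106, 102, 90, 83, 79, 76, 73, 79, 76, 75, 77, 77, 80, 76, 77, 78, 80, 82, 84, 72, 62, 53, 53, 66, 73, 75, 77, 77, 75, 80, 77, 75, 76, 76, 81, 77, 79]
rows 48-62 c 230 [95, 96, 99, 92, 102, 129, 169, 183, 185, 184, 179, 179, 183, 181] row 130 [73, 75, 73, 69, 79, 95, 116, 127, 129, 128, 131, 129] [126, 122, 125, 123, 124, 124, 124, 123, 117, 99, 81, 73, 73, 69]
bay -x edge [ 27.3   0.2 101.8] sides [ 18.8 -15.5 101.7] [ 18.8  15.8 101.8]
printer end [ 96.2  -0.3 101.8] sides [ 46.2 -58.1 101.7] [ 46.3  58.4 101.8]
stripe [  3.9  -0.3 -25. ]
```

Request:
servo_tool:
  increments:
    - [0,-2.4,0.4,30,0]
    - [0,0,0,20,0]
    - [0,0,0,5,0]
    - [0,0,0,0,0]
    - [0,0,0,3,0]
    - [0,0,0,2,0]
    - [0,0,0,0,0]

```text
t: 22.42
tool_pos: [0.5335, -0.2753, 0.1123]
tool_rot: [-0.765, 3.047, -0.0]
contact_force: [-0.5, -0.1, -2.1]
opening: 0.0345
grip_force: 83.5
```

Request:
servo_tool:
  increments:
    - [0,0,0,2,0]
    - [0,0,0,2,0]
    - [0,0,0,0,0]

```text
t: 22.8
tool_pos: [0.5333, -0.2751, 0.1078]
tool_rot: [0.765, -3.047, -0.001]
contact_force: [-0.8, -0.1, -2.5]
opening: 0.0346
grip_force: 83.5
```

Request:
servo_tool:
  increments:
    - [0,0,0,2,0]
    - [0,0,0,2,0]
    - [0,0,0,0,0]

```text
t: 23.18
tool_pos: [0.5333, -0.2751, 0.1038]
tool_rot: [0.765, -3.047, -0.001]
contact_force: [-0.7, -0.5, -1.7]
opening: 0.0345
grip_force: 83.5
```

Request:
servo_tool:
  increments:
    - [0,0,0,2,0]
    - [0,0,0,2,0]
    - [0,0,0,0,0]

```text
t: 23.55
tool_pos: [0.5331, -0.2752, 0.0998]
tool_rot: [0.765, -3.046, -0.001]
contact_force: [-2.1, -0.1, -1.5]
opening: 0.034
grip_force: 83.5
```

Request:
servo_tool:
  increments:
    - [0,0,0,3,0]
    - [0,0,0,3,0]
    - [0,0,0,3,0]
    - [0,0,0,2,0]
    - [0,0,0,0,0]

```text
t: 24.18
tool_pos: [0.5332, -0.2751, 0.0877]
tool_rot: [0.765, -3.047, -0.001]
contact_force: [0.4, -1.8, -5.9]
opening: 0.0344
grip_force: 83.0
```

Request:
servo_tool:
  increments:
    - [0,0,0,3,0]
    - [0,0,0,2,0]
    - [0,0,0,0,0]

```text
t: 24.55
tool_pos: [0.5335, -0.2752, 0.0842]
tool_rot: [0.765, -3.047, -0.0]
contact_force: [0.4, -0.2, -1.4]
opening: 0.0344
grip_force: 83.7
```

Request:
servo_tool:
  increments:
    - [0,0,0,1.5,0]
    - [0,0,0,1.5,0]
    - [0,0,0,0,0]

```text
t: 24.92
tool_pos: [0.5336, -0.2754, 0.0839]
tool_rot: [0.765, -3.046, -0.0]
contact_force: [-8.7, 3.1, 11.9]
opening: 0.0346
grip_force: 85.4
```

Request:
servo_tool:
  increments:
    - [0,0,0,1.5,0]
    - [0,0,0,0,0]

```text
t: 25.18
tool_pos: [0.5336, -0.2754, 0.0839]
tool_rot: [0.765, -3.046, -0.001]
contact_force: [-11.1, 6.1, 18.3]
opening: 0.0348
grip_force: 86.3
```

Request:
servo_tool:
  increments:
    - [0,0,0,1.5,0]
    - [0,0,0,1.5,0]
    - [0,0,0,0,0]

```text
t: 25.55
tool_pos: [0.5337, -0.2754, 0.0838]
tool_rot: [0.765, -3.045, -0.002]
contact_force: [-18.1, 9.9, 32.2]
opening: 0.0345
grip_force: 88.1
```

```bash
python3 -c "
from h import *
go(530.5,-277,81,118.1)"
```

```text
t 25.55 tcp [ 533.7 -275.4   83.8] yaw 118.22 -> spin 0.12 shift [3.5 0.1 2.8] F [-18.1   9.9  32.2] open 34.5 grip 88.1 tilt 0.12
```

Request:
servo_tool:
  increments:
    - [0,0,0,-3,0]
    - [0.5,0,0,0,0]
    - [0.6,0,0,0,0]
    - [0.6,0,0,0,0]
    - [0.6,0,0,-30,0]
    - [0.6,0,0,-50,0]
    - [0.6,0,0,-50,0]
    - [0.6,0,0,-15,0]
    - [0.6,0,0,0,0]
    - [0.6,0,0,0,0]

```text
t: 26.8
tool_pos: [0.5325, -0.2745, 0.2218]
tool_rot: [0.765, -3.044, -0.005]
contact_force: [-0.3, 0.7, -0.3]
opening: 0.0511
grip_force: 0.0
```

```bash
python3 - <<'E'
from h import *
go(530.5,-277,81,118.1)
o=get_obs(); im=get_image('wrist')[:,:,::-1]; C=cam('wrist',o); cv2.imwrite('pics/w10.png',im)
hsv=cv2.cvtColor(im,cv2.COLOR_BGR2HSV); H,S,V=[hsv[:,:,i].astype(int) for i in range(3)]
m=(H>48)&(H<72)&(S>110)&(V>105); bx=np.zeros_like(m); bx[60:330,130:380]=1
for c in blob(m&bx,800)[:1]:
    print(cv2.boundingRect(c),*rect_on(C,c,.104),*rect_on(C,c,.118))
    h=blob((cv2.drawContours(np.zeros_like(im[:,:,0]),[c],-1,255,-1)>0)&(S<90)&(V>120))
    for k in h[:1]: print(' stripe',*rect_on(C,k,.104))
for c in blob((H>100)&(H<130)&(S>120)&(V>50),800)[:1]: print('blue',cv2.boundingRect(c),*rect_on(C,c,.07))
E
```

```text
t 26.8 tcp [ 532.5 -274.5  221.8] yaw 118.2 -> spin 0.1 shift [  2.9  -1.2 140.8] F [-0.3  0.7 -0.3] open 51.1 grip 0.0 tilt 0.24
(233, 148, 45, 71) [ 531.2 -277.5] [57.  34.5] 28.2 [ 527.8 -279.2] [54.  32.7] 28.2
 stripe [ 532.4 -276.5] [36.8  7.1] 27.9
blue (185, 58, 144, 175) [ 512.9 -286.2] [151.  116.6] 28.2
```

View pics/w10.png

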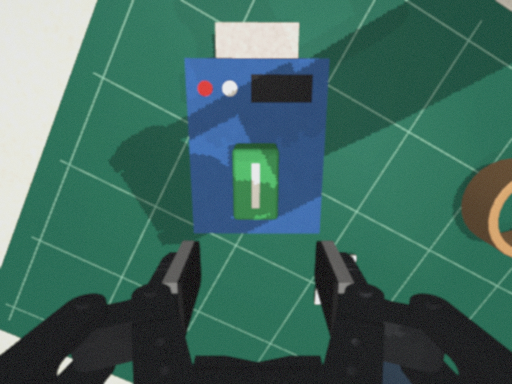

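Request:
servo_tool:
  increments:
    - [0,2,0,50,0]
    - [0,0,0,40,0]
    - [0,0,0,15,0]
    - [0,0,0,5,0]
    - [0,0,0,0,0]
    - [0,0,0,0,0]

```text
t: 27.6
tool_pos: [0.5328, -0.2769, 0.1167]
tool_rot: [-0.765, 3.045, -0.004]
contact_force: [-0.2, -0.4, 0.5]
opening: -0.0001
grip_force: 0.0
```

Request:
servo_tool:
  increments:
    - [0,0,0,2,0]
    - [0,0,0,2,0]
    - [0,0,0,2,0]
    - [0,0,0,0,0]

```text
t: 28.1
tool_pos: [0.5315, -0.276, 0.1083]
tool_rot: [0.765, -3.047, -0.001]
contact_force: [0.5, 0.3, -0.9]
opening: 0.0
grip_force: 0.0
```

Request:
servo_tool:
  increments:
    - [0,0,0,1.5,0]
    - [0,0,0,1.5,0]
    - [0,0,0,1.5,0]
    - [0,0,0,0,0]

```text
t: 28.6
tool_pos: [0.5319, -0.2763, 0.107]
tool_rot: [0.765, -3.047, 0.0]
contact_force: [-6.1, 3.9, 13.1]
opening: -0.0001
grip_force: 6.5
```

Request:
servo_tool:
  increments:
    - [0,0,0,1.5,0]
    - [0,0,0,1.5,0]
    - [0,0,0,0,0]

```text
t: 28.98
tool_pos: [0.5321, -0.2765, 0.107]
tool_rot: [0.766, -3.046, 0.0]
contact_force: [-12.2, 6.9, 26.3]
opening: -0.0001
grip_force: 12.8
```

Request:
servo_tool:
  increments:
    - [0,0,0,-20,0]
    - [0,0,0,-50,0]
    - [0,0,0,-50,0]
    - [0,0,0,0,0]
    - [0,0,0,0,0]
    - [0,0,0,0,0]
    - [0,0,0,0,0]

```text
t: 29.85
tool_pos: [0.5311, -0.2757, 0.2192]
tool_rot: [0.765, -3.045, -0.004]
contact_force: [-0.4, 0.0, 0.2]
opening: -0.0001
grip_force: 0.0
```

```bash
python3 -c "
from h import *
go(530,-277,107,118); print(finish_job())"
```

```text
t 29.85 tcp [ 531.1 -275.7  219.2] yaw 118.2 -> spin 0.2 shift [  1.6  -0.7 112.2] F [-0.4  0.   0.2] open -0.1 grip 0.0 tilt 0.18
the job is handed in; nothing more can be done
None
```

The job was handed in at about 30 s, no verdict shown: the cover lies flat, grip up, on the mat, and the green pack is home in the printer's bay (rigid stop at about 32 N, head top at the expected 107 mm); I did not re-check the orange pack, bottle, mug and tape at the end, but saw no sign of disturbing them.

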